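# Fold away the mug-drying arm

## Robot

A 7-joint arm with a two-finger parallel gripper is mounted at the origin on a cart in front of the work surface, level with it; the furniture and walls round the work are solid. World frame = base frame: x ahead of the robot, y to its left, z up, the work surface at z = 0. Lengths are in m, angles in rad, forces in N, time in s.
With the tool pointing down it reaches from about 0.4 to 0.85 m from the base axis. Payload 10.4 kg.
Tool frame: the origin (TCP) lies between the finger pads; the fingertips stand 14 mm ahead of it and the grasp point (between the pads) lies 5 mm behind it (r.finger_overhang is the z of the fingertips in the tool frame, in m); z points along the fingers, y is the line along which they close (so a half turn about z gives the same grasp; the last joint's range is limited). The gripper opens to 87 mm and grips with 3 to 60 N. Pads are 19 mm wide; open, the fingers measure 117 mm over their backs; the gripper's body (75 mm by 190 mm) begins 51 mm behind the grasp point.
Start: joints at [1.316, 0.332, -0.065, 1.46, 0.022, 1.35, -0.088], TCP at [0.144, -0.608, 0.237] pointing down, gripper open.
Joint ranges: [-2.6, 2.6], [-0.5, 2.12], [-1.47, 1.34], [0.16, 2.42], [-1.27, 4.41], [0.06, 2.06], [-2.6, 2.6]. Speed limits (rad/s): [2.22, 2.22, 2.79, 2.79, 3.14, 3.14, 3.14].

## Interface

Orientations are given as a unit quaternion [x, y, z, w].
In Python, from bench import r, optics gives the robot as it stands.
- The arm moves only by the shell command python3 -m pendant 'ROWS' [FORCE]. ROWS is JSON, a list of rows, each a list of 7 numbers: the closure, from -1 (fully open) to 1 (shut), then the shift along the tool's x, y, z scaled (see below), then the turn, a rotation vector about the tool's x, y, z scaled (see below). In form: [[grip, x, y, z, rx, ry, rz], ...]. A call has 1 to 8 rows; each row is the pose to reach, as a shift and turn from the pose commanded when the call began, along the tool's axes at that moment; what a row does not reach only later rows make up. The controller multiplies each number of a shift by 0.3 m and each number of a turn by 120 degrees. A row lasts 1/8 s, in which the tool goes at most 62.5 mm and 10.7 degrees, less where a joint would pass 70% of its speed; a pose out of reach is approached as far as the arm can. A call with a number of a shift or a turn outside -1 to 1 is refused whole. A call with a gripper value outside its range is refused whole. The fingers move at their own pace and stop on an object; FORCE is the grip in N (left out, the last holds). Time passes only in rows, so rows that repeat a pose let the fingers close. It gives the time, the measured TCP pose, the force, the opening and the grip force at its end, in the units of the state.
- r.read_state(): the state, without advancing time (a new reading comes with each control period).
- optics.camera(name): name is "scene" or "top"; returns a dict with "pixels" (420x560x3 uint8, red, green, blue), "vfov" (degrees; the focal length in pixels is half the picture's height over the tangent of half this angle, whatever the lens; pixels are square), "cx", "cy" (the principal point, pixels), "rvec" (rotation vector, rad) and "tvec" (3), from world to camera coordinates, as OpenCV has them. Camera axes: x right, y down, z forward; pixel columns grow to the right and rows downward; lengths in m; the calibration is good to about 2 mm. A picture is of the moment at which its call begins. There is no depth.
- r.close_job(): hands the job in; it is judged then, once.
The state is a dict: "time": time; "joint_positions": joint angles; "joint_vel": joint speeds; "joint_torque": joint torques, N m; "ee_pos": TCP position; "eef_rot": TCP orientation; "ft_force": force on the tool from outside, world axes, zero at the start; "torque": the same for the moment, N m; "width": finger opening in m; "grip_force": force on a finger pad.
Only numpy, scipy, OpenCV 4.12 (cv2) and the standard library are available. Lean on these libraries where they do the work, as an engineer would, in place of code of your own. Each camera call takes 0.05 s, during which the arm holds its last target. There are 200 camera calls.

## Task

Put the mug-drying stand away: first fold the outer section of its swing arm right back over the inner section, then swing the folded arm fully home over the stand's rear bridge against its stop, and last slide the blue drip tray all the way back in until its front edge is flush with the rails. Do not disturb the spice jar beside the stand, the cup or the garlic, and let go of everything at the end.

Things in the scene. Friction and masses are not known exactly. Their poses are not given: they have to be found in the camera images.
- stand: white mug-drying stand, fixed, 170 x 240 mm. Origin: centre of its base at worktop height; +x rear (away from the robot at yaw 0), +y left. Side rails (12 mm high, 212 mm apart) run x = -100 to 70 mm; a 22 mm high bridge spans the rear, x = 20 to 70. A post at (45, 90) mm carries the arm; folded, it lies over the bridge along -y against a rubber-faced upright stop at (60, -45), 77 mm high.
- post_axis (a point): point on the vertical axis of the post, about which the inner arm section swings (stand frame (45, 90) mm), at height 75 mm. Nothing on the post rises above the inner section (72 mm).
- elbow_peg (a point): middle of the white-sleeved upright peg (16 mm diameter) at the far end of the inner section, 180 mm from the post axis; it is the elbow hinge's pin and stays upright. Site at height 115 mm; the sleeve reaches from 90 to 134 mm; the arm sections below it end at 86 mm. Pinch it from above to swing the inner section.
- tip_peg (a point): middle of the orange-sleeved upright peg (14 mm diameter) at the free end of the outer section, 150 mm from the elbow axis. Site at height 115 mm; the sleeve reaches from 89 to 135 mm; the arm below it ends at 86 mm. Pinch it from above to swing the outer section.
- tray_front (a point): point on the top face of the blue drip tray (height 7 mm), on its centre line, 35 mm behind its front edge. The tray is a flat plate, 160 deep x 205 wide x 6 mm thick, with low ribs and no handle, sliding along the stand's x between the side rails and under the bridge; press on it from above and drag it.
- inner_arm (a joint): swing of the inner section (aluminium bar 18 mm wide, 60 to 72 mm above the worktop) about the post, rad: 0 = home along the stand's -y against its stop; grows clockwise seen from above, up to 1.7, toward the stand's front (-x). Stiff hinge (0.25 N m), stays where left.
- outer_arm (a joint): swing of the outer section (aluminium bar 18 mm wide, 74 to 86 mm above the worktop, one layer above the inner section) about the elbow, rad: 0 = folded back flat over the inner section, tip toward the post, at its stop; grows clockwise seen from above, up to 2.7. Light hinge (0.08 N m), stays where left.
- tray (a joint): how far the drip tray is pulled out toward the stand's front (-x), m: 0 = fully home at its stop, front edge flush with the front ends of the rails. Slides with about 1.2 N friction, stays where left.
- jar_near: red-capped glass spice jar standing close to the right end of the stand, 45 mm diameter, 106 mm tall; it stands where the arm would hit it if the inner section were swung home with the outer section still out; origin at the centre of its underside; to be left alone
- mug: small white cup, reddish inside, at the left, 62 mm diameter, 51 mm tall, with handle; origin at the centre of its underside; to be left alone
- garlic: garlic bulb at the front right, 60 mm wide, 58 mm tall; origin at the centre of its underside; to be left alone

How it is judged:
On the way, in this order (a step that is already met when the one before it is completed fails the run):
1. the outer section is folded back over the inner one (value of joint outer_arm below 0.09 rad), for 0.2 s.
2. the folded arm is home over the bridge (value of joint each of outer_arm, inner_arm below 0.09 rad), for 0.2 s.
3. the drip tray is home (all of step 2 and value of joint tray below 0.006 m), for 0.2 s.
At the end, for the whole second after the job is handed in: Outer section within 0.09 rad of fully folded, inner section within 0.09 rad of its stop, drip tray within 6 mm of fully home, all at rest (all of step 3 and velocity of joint inner_arm between -0.05 and 0.05 rad/s and velocity of joint outer_arm between -0.05 and 0.05 rad/s and velocity of joint tray between -0.05 and 0.05 m/s); the robot touches nothing.
It fails at once if the spice jar beside the stand shifted more than 30 mm or tipped over (distance of jar_near from where it was at the start of the episode above 0.03 m or angle between jar_near's own z axis and vertical above 0.4 rad).
It fails at once if the cup or the garlic shifted more than 30 mm or tipped over (distance of any of mug, garlic from where it was at the start of the episode above 0.03 m or angle between any of mug, garlic's own z axis and vertical above 0.4 rad).
It also fails if it takes over 64 s, if anything falls off the work surface, if the arm or the gripper's body presses on something with over 40 N, if the wrist force passes 120 N, or if a joint passes its speed limit or range.

## Working session

There is one attempt and no reset: what is moved stays moved. The work goes in short steps, Python scripts to look and compute and a shell command to move; the robot and the scene stay as the last step left them, time stands still between calls to the robot, and variables do not carry over. Pictures are saved under pics/ and viewed, at most 10 in all, crops included, and the job is handed in when it is done.

```bash
mkdir -p pics; ls; python3 - <<'E'
from bench import r, optics
import cv2
for n in("scene","top"):
    c=optics.camera(n); cv2.imwrite(f"pics/{n}0.png",c["pixels"][:,:,::-1]); print({k:v for k,v in c.items() if k!="pixels"})
s=r.read_state(); print(s["time"],s["ee_pos"],s["eef_rot"],s["width"],r.finger_overhang)
E
```

```text
pics
{'vfov': 51.15018029223876, 'cx': 283.10598697268557, 'cy': 211.89767986598642, 'rvec': array([2.37957244e+00, 1.06766022e-03, 2.68644403e-02]), 'tvec': array([-0.53592494,  0.09812562,  1.36877532])}
{'vfov': 54.95077754103176, 'cx': 285.42985502822154, 'cy': 209.3562802964145, 'rvec': array([ 2.16259602, -2.11040721,  0.20916041]), 'tvec': array([0.01798674, 0.55391687, 0.98436673])}
0.1 [ 0.14353223 -0.60797326  0.23584224] [ 9.93287648e-01  1.15668739e-01 -9.34364734e-05 -6.18455886e-04] 0.08722018586239534 0.014
```

View pics/scene0.png

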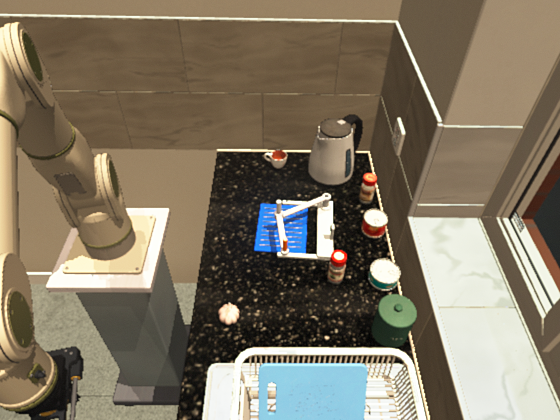

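View pics/top0.png

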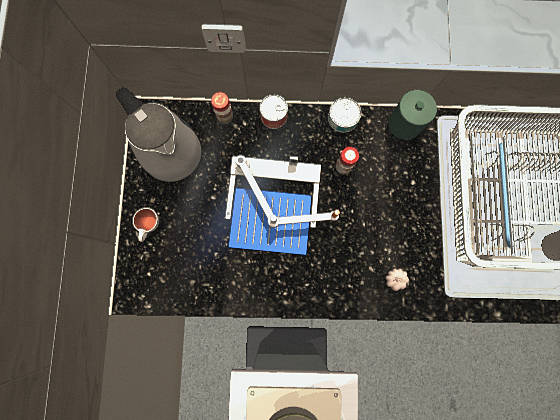

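The scene view shows the stand with its arm out around (300,230). In the top view the post is near (240,160), the elbow near (273,219), the orange tip near (335,214) and the jar near (349,155).

```bash
cat > h.py <<'E'
import numpy as np, cv2
from bench import r, optics
def cam(n):
    c=optics.camera(n); R=cv2.Rodrigues(c["rvec"])[0]
    f=210/np.tan(np.radians(c["vfov"]/2)); return c["pixels"],(R,np.array(c["tvec"]),f,c["cx"],c["cy"])
def ray(k,u,v):
    R,t,f,cx,cy=k; return -R.T@t, R.T@np.array([(u-cx)/f,(v-cy)/f,1])
def onz(k,u,v,z):
    o,d=ray(k,u,v); return (o+d*(z-o[2])/d[2])
def proj(k,p):
    R,t,f,cx,cy=k; q=R@np.array(p)+t; return f*q[0]/q[2]+cx, f*q[1]/q[2]+cy
def blobs(p,lo,hi,amin=4):
    m=cv2.inRange(cv2.cvtColor(p,cv2.COLOR_RGB2HSV),lo,hi)
    n,l,s,c=cv2.connectedComponentsWithStats(m); return [(s[i,4],s[i,:4].tolist(),c[i].round(1)) for i in range(1,n) if s[i,4]>=amin]
E
python3 - <<'E'
from h import *
p,k=cam("top"); 
cv2.imwrite("pics/crop1.png",cv2.resize(p[140:300,210:420],None,fx=3.7,fy=3.7,interpolation=cv2.INTER_CUBIC)[:,:,::-1])
print("orange",blobs(p[140:270,210:420],(3,120,90),(20,255,255)))
m=cv2.inRange(cv2.cvtColor(p,cv2.COLOR_RGB2HSV),(100,150,80),(125,255,255))[180:270,220:320]
ys,xs=np.nonzero(m); print("blue",cv2.minAreaRect(np.c_[xs+220,ys+180].astype(np.float32)))
for n,u,v,z in(("post",240.5,160,.072),("elb",272.5,219,.134),("tip",335,214,.12),("jar",349,155,.106),("garlic",397,279,.03),("mug",146,219,.05)): print(n,onz(k,u,v,z).round(3))
p,k=cam("scene")
cv2.imwrite("pics/crop2.png",cv2.resize(p[180:300,230:370],None,fx=5,fy=5,interpolation=cv2.INTER_CUBIC)[:,:,::-1])
E
```

```text
orange [(np.int32(6), [141, 7, 4, 5], array([142.7,   9. ])), (np.int32(8), [134, 9, 6, 7], array([135.9,  11.6])), (np.int32(19), [122, 71, 8, 7], array([125.1,  74.1]))]
blue ((269.7786865234375, 220.81619262695312), (78.21234130859375, 60.11697769165039), 5.630682945251465)
post [0.674 0.149 0.072]
elb [0.514 0.063 0.134]
tip [ 0.532 -0.086  0.12 ]
jar [ 0.684 -0.122  0.106]
garlic [ 0.384 -0.256  0.03 ]
mug [0.519 0.383 0.05 ]
```

View pics/crop1.png

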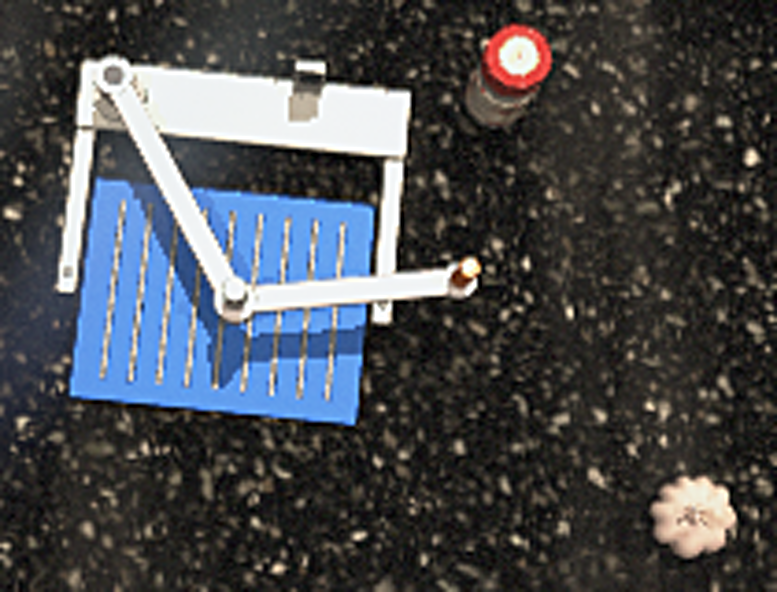

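View pics/crop2.png

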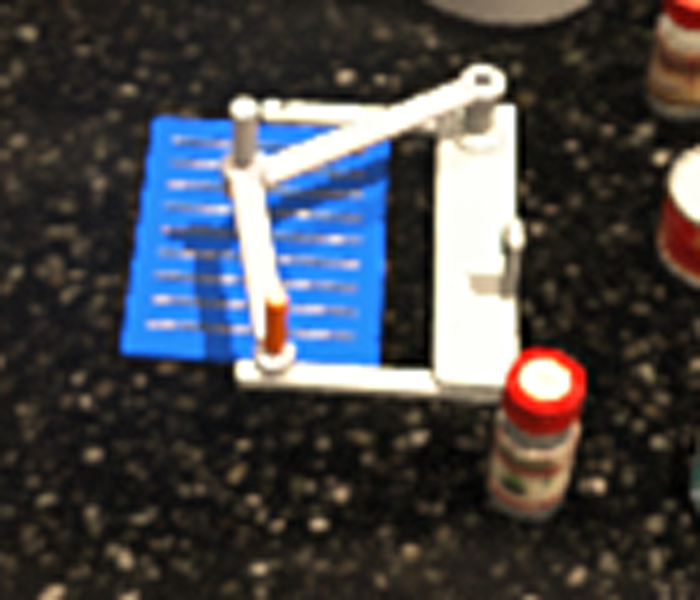

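The crops show the post ring, the white elbow peg and the orange tip peg clearly, with the stand turned about 5.6° in the picture. I'll triangulate the pegs next and work out targets from that.

```bash
cat >> h.py <<'E'
def tri(k1,a,k2,b):
    o1,d1=ray(k1,*a); o2,d2=ray(k2,*b)
    s=np.linalg.lstsq(np.c_[d1,-d2],o2-o1,rcond=None)[0]
    A,B=o1+d1*s[0],o2+d2*s[1]; return ((A+B)/2).round(4),np.linalg.norm(A-B).round(4)
E
python3 - <<'E'
from h import *
p,k=cam("top"); q,l=cam("scene")
C=lambda u,v:((u+.5)/3.7+210-.5,(v+.5)/3.7+140-.5); S=lambda u,v:((u+.5)/5+229.5,(v+.5)/5+179.5)
print("elbtop",tri(k,C(235,286),l,S(243,103)),onz(k,*C(235,286),.134))
print("elbring",tri(k,C(233,301),l,S(247,172)),onz(k,*C(233,301),.086))
print("tiptop",tri(k,C(471,265),l,S(277,297)),onz(k,*C(471,265),.135))
print("tipring",onz(k,*C(462,283),.086),onz(l,*S(275,357),.086))
print("post",tri(k,C(115,74),l,S(482,79)),onz(k,*C(115,74),.072),onz(l,*S(482,79),.072))
for n,u,v,z in(("trayFL",70,396,.006),("trayFR",356,424,.006),("railL",65,290,.012),("railR",381,321,.012),("brRL",82,62,.022),("brRR",411,91,.022),("brFL",78,127,.022),("brFR",405,157,.022),("stop",311,66,.077)): print(n,onz(k,*C(u,v),z).round(4))
print(proj(k,[*(-k[0].T@k[1])[:2],0]))
E
```

```text
elbtop (array([0.519 , 0.0611, 0.1356]), np.float64(0.0001)) [0.5193329  0.06113674 0.134     ]
elbring (array([0.5206, 0.0633, 0.0723]), np.float64(0.0033)) [0.51688969 0.06287205 0.086     ]
tiptop (array([ 0.5376, -0.0884,  0.132 ]), np.float64(0.001)) [ 0.53651942 -0.0880673   0.135     ]
tipring [ 0.53291095 -0.08920391  0.086     ] [ 0.53794428 -0.09423028  0.086     ]
post (array([0.6753, 0.1489, 0.0723]), np.float64(0.0007)) [0.67504575 0.14887051 0.072     ] [0.67575621 0.14938352 0.072     ]
trayFL [0.458  0.1774 0.006 ]
trayFR [ 0.4431 -0.0253  0.006 ]
railL [0.5328 0.1838 0.012 ]
railR [ 0.5162 -0.0417  0.012 ]
brRL [0.6987 0.1782 0.022 ]
brRR [ 0.6837 -0.0609  0.022 ]
brFL [0.65   0.1788 0.022 ]
brFR [ 0.6343 -0.0569  0.022 ]
stop [0.6831 0.014  0.077 ]
(np.float64(277.2399356097823), np.float64(281.65462521010363))
```

```bash
cat >> h.py <<'E'
from scipy.spatial.transform import Rotation as Ro
def rows(pts):  # world points (x,y,z[,dyaw ccw rad]) -> tool shift units
    s=r.read_state(); p=np.array(s["ee_pos"]); R=Ro.from_quat(s["eef_rot"])
    print(round(s["time"],2),"p",p.round(4),"yaw_y",round(float(np.arctan2(*R.as_matrix()[[1,0],1])),3),"F",np.round(s["ft_force"],2),"w",round(s["width"],4),round(s["grip_force"],1),"j",np.round(s["joint_positions"],2))
    for q in pts:
        d=R.inv().apply(np.array(q[:3])-p)/.3; t=R.inv().apply([0,0,q[3] if len(q)>3 else 0])/np.radians(120)
        print(d.round(3).tolist(),t.round(3).tolist())
E
python3 - <<'E'
from h import *
rows([(.34,-.35,.236),(.537,-.0885,.236)])
E
```

```text
0.3 p [ 0.1436 -0.6082  0.2363] yaw_y -1.339 F [ 0.06 -0.79 -0.15] w 0.0869 0.0 j [ 1.32  0.33 -0.06  1.46  0.02  1.35 -0.09]
[0.835, -0.687, 0.001] [0.0, 0.0, 0.0]
[1.674, -1.385, 0.002] [0.0, 0.0, 0.0]
```

```bash
python3 -m pendant '[[-1,0.14,-0.115,0,0,0,0],[-1,0.28,-0.23,0,0,0,0],[-1,0.42,-0.345,0,0,0,0],[-1,0.56,-0.46,0,0,0,0],[-1,0.7,-0.575,0,0,0,0],[-1,0.84,-0.69,0,0,0,0]]' 6 && python3 -c "
from h import *
rows([(.537,-.0885,.236)])"
```

```text
time: 1.05
ee_pos: [0.3422, -0.3474, 0.2368]
eef_rot: [0.993, 0.116, 0.0, 0.0]
ft_force: [0.1, -0.8, 0.6]
width: 0.0871
grip_force: 0.0
1.05 p [ 0.3422 -0.3474  0.2368] yaw_y -1.339 F [ 0.08 -0.79  0.58] w 0.0871 0.0 j [ 0.99  0.05 -0.3   1.8   0.01  1.3  -0.65]
[0.83, -0.691, 0.002] [0.0, 0.0, 0.0]
```

```bash
python3 -m pendant '[[-1,0.14,-0.115,0,0,0,-0.086],[-1,0.28,-0.23,0,0,0,-0.172],[-1,0.42,-0.345,0,0,0,-0.258],[-1,0.56,-0.46,0,0,0,-0.344],[-1,0.7,-0.575,0,0,0,-0.43],[-1,0.83,-0.691,0,0,0,-0.516],[-1,0.83,-0.691,0,0,0,-0.602],[-1,0.83,-0.691,0,0,0,-0.69]]' 6 && python3 -c "
from h import *
rows([(.537,-.0885,.110)])
p,k=cam('top'); cv2.imwrite('pics/c3.png',cv2.resize(p[120:280,200:400],None,fx=3.7,fy=3.7)[:,:,::-1])
print(blobs(p,(3,120,90),(20,255,255)))"
```

```text
time: 2.05
ee_pos: [0.5363, -0.0892, 0.2364]
eef_rot: [0.666, 0.746, 0.0, -0.0]
ft_force: [-0.3, -0.0, -0.3]
width: 0.0866
grip_force: 0.0
2.05 p [ 0.5363 -0.0892  0.2364] yaw_y 0.114 F [-0.28 -0.05 -0.26] w 0.0866 0.0 j [ 0.67  0.21 -0.67  1.65  0.14  1.33  0.09]
[0.002, 0.003, 0.421] [0.0, 0.0, 0.0]
[(np.int32(172), [211, 92, 18, 16], array([219.4,  99.7])), (np.int32(13), [263, 121, 7, 6], array([266.8, 123.9])), (np.int32(7), [274, 122, 6, 2], array([276.1, 122.3])), (np.int32(297), [134, 211, 22, 20], array([145.5, 220.5])), (np.int32(17), [332, 211, 4, 7], array([333.8, 214.4]))]
```

```bash
python3 -m pendant '[[-1,0,0,0.15,0,0,0],[-1,0,0,0.3,0,0,0],[-1,0.002,0.003,0.42,0,0,0],[1,0.002,0.003,0.42,0,0,0],[1,0.002,0.003,0.42,0,0,0],[1,0.002,0.003,0.42,0,0,0],[1,0.002,0.003,0.42,0,0,0],[1,0.002,0.003,0.42,0,0,0]]' 8 && python3 -c "
from h import *
rows([])"
```

```text
time: 3.1
ee_pos: [0.5371, -0.0894, 0.1111]
eef_rot: [0.669, 0.744, 0.0, 0.0]
ft_force: [-0.8, 0.8, -0.6]
width: 0.0448
grip_force: 0.0
3.1 p [ 0.5371 -0.0894  0.1111] yaw_y 0.106 F [-0.81  0.79 -0.63] w 0.0448 0.0 j [ 0.64  0.33 -0.65  1.8   0.23  1.09  0.02]
```

```bash
python3 -m pendant '[[1,0,0,0,0,0,0],[1,0,0,0,0,0,0],[1,0,0,0,0,0,0],[1,0,0,0,0,0,0],[1,0,0,0,0,0,0]]' 8 && python3 -c "
from h import *
rows([])"
```

```text
time: 3.72
ee_pos: [0.5369, -0.0893, 0.1105]
eef_rot: [0.669, 0.744, -0.0, 0.0]
ft_force: [-0.0, 0.5, -0.0]
width: 0.0136
grip_force: 8.0
3.73 p [ 0.5369 -0.0893  0.1105] yaw_y 0.106 F [-0.04  0.5  -0.02] w 0.0136 8.0 j [ 0.64  0.33 -0.65  1.8   0.23  1.08  0.02]
```

```bash
cat >> h.py <<'E'
P=np.array([.675,.149]); ex=np.array([.9978,-.067]); ey=np.array([.067,.9978])
elb=lambda a: P+.18*(-np.cos(a)*ey-np.sin(a)*ex)
def tip(a,o):  # inner, outer
    e=elb(a); v=(P-e)/.18; c,s=np.cos(-o),np.sin(-o)
    return e+.15*np.array([c*v[0]-s*v[1],s*v[0]+c*v[1]])
E
python3 - <<'E'
from h import *
for o in(1.93,1.97,2.0): print(o,tip(.99,o),elb(.99))
o0=1.95
rows([(*tip(a,o),.1105,o0-o) for a,o in zip(np.linspace(1.0,1.12,8),o0-.13*np.arange(1,9))])
E
```

```text
1.93 [ 0.54131994 -0.08768361] [0.51822919 0.06053558]
1.97 [ 0.53537428 -0.08848844] [0.51822919 0.06053558]
2.0 [ 0.53089652 -0.08893566] [0.51822919 0.06053558]
3.73 p [ 0.5369 -0.0893  0.1105] yaw_y 0.106 F [-0.04  0.5  -0.02] w 0.0136 8.0 j [ 0.64  0.33 -0.65  1.8   0.23  1.08  0.02]
[0.014, 0.063, 0.0] [-0.0, 0.0, -0.062]
[0.035, 0.114, 0.0] [-0.0, 0.0, -0.124]
[0.062, 0.164, 0.0] [-0.0, 0.0, -0.186]
[0.096, 0.212, 0.0] [-0.0, 0.0, -0.248]
[0.134, 0.256, 0.0] [-0.0, 0.0, -0.31]
[0.179, 0.298, 0.0] [-0.0, 0.0, -0.372]
[0.228, 0.335, 0.0] [-0.0, 0.0, -0.434]
[0.281, 0.368, 0.0] [-0.0, 0.0, -0.497]
```

```bash
python3 -m pendant '[[1,0.014,0.063,0,0,0,-0.062],[1,0.035,0.114,0,0,0,-0.124],[1,0.062,0.164,0,0,0,-0.186],[1,0.096,0.212,0,0,0,-0.248],[1,0.134,0.256,0,0,0,-0.31],[1,0.179,0.298,0,0,0,-0.372],[1,0.228,0.335,0,0,0,-0.434],[1,0.281,0.368,0,0,0,-0.497]]' 8 && python3 - <<'E'
from h import *
o0=.91
rows([(*tip(1.12,o),.1105,o0-o) for o in np.maximum(o0-.13*np.arange(1,9),-.03)])
E
```

```text
time: 4.72
ee_pos: [0.6385, 0.0059, 0.1106]
eef_rot: [0.209, 0.978, -0.0, 0.001]
ft_force: [2.1, -0.2, -0.4]
width: 0.0138
grip_force: 8.0
4.72 p [0.6385 0.0059 0.1106] yaw_y 1.15 F [ 2.12 -0.2  -0.39] w 0.0138 8.0 j [ 0.51  0.59 -0.81  1.53  0.44  1.21  0.78]
[0.0, 0.065, 0.0] [-0.0, -0.0, -0.062]
[0.006, 0.13, 0.0] [-0.0, -0.0, -0.124]
[0.02, 0.193, 0.0] [-0.0, -0.0, -0.186]
[0.042, 0.254, 0.0] [-0.0, -0.0, -0.248]
[0.072, 0.312, 0.0] [-0.0, -0.0, -0.31]
[0.109, 0.365, 0.0] [-0.0, -0.0, -0.372]
[0.153, 0.413, 0.0] [-0.0, -0.0, -0.434]
[0.164, 0.423, 0.0] [-0.0, -0.0, -0.449]
```

```bash
python3 -m pendant '[[1,0,0.065,0,0,0,-0.062],[1,0.006,0.13,0,0,0,-0.124],[1,0.02,0.193,0,0,0,-0.186],[1,0.042,0.254,0,0,0,-0.248],[1,0.072,0.312,0,0,0,-0.31],[1,0.109,0.365,0,0,0,-0.372],[1,0.153,0.413,0,0,0,-0.434],[1,0.164,0.423,0,0,0,-0.449]]' 8 && python3 - <<'E'
from h import *
rows([])
p,k=cam("top")
cv2.imwrite("pics/c4.png",cv2.resize(p[130:270,200:360],None,fx=5,fy=4)[:,:,::-1])
p,k=cam("scene")
cv2.imwrite("pics/c5.png",cv2.resize(p[160:280,230:370],None,fx=5,fy=5)[:,:,::-1])
print(tip(1.12,0),elb(1.12))
E
```

```text
time: 5.72
ee_pos: [0.6467, 0.1421, 0.1107]
eef_rot: [-0.257, 0.967, -0.001, 0.002]
ft_force: [10.2, -4.7, -2.6]
width: 0.0136
grip_force: 8.0
5.72 p [0.6467 0.1421 0.1107] yaw_y 2.09 F [10.16 -4.73 -2.58] w 0.0136 8.0 j [ 0.37  0.71 -0.98  1.46  0.6   1.28  1.43]
[0.64718067 0.13776748] [0.50808403 0.0816049 ]
```

View pics/c5.png

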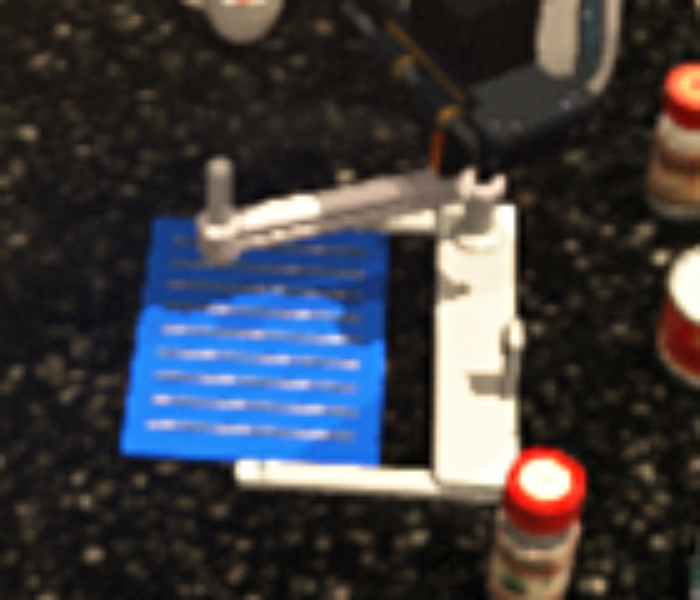

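The scene crop shows the outer section lying over the inner one, with the elbow peg's top at crop (219,163), so the fold worked. Next: release, lift and re-measure the elbow peg.

```bash
python3 -m pendant '[[0,0,0,0,0,0,0],[0,0,0,0,0,0,0],[0,0,0,0,0,0,0],[-0.5,0,0,-0.12,0,0,0],[-0.5,0,0,-0.25,0,0,0],[-0.5,0,0,-0.25,0,0,0]]' 8 && python3 - <<'E'
from h import *
p,k=cam("top"); q,l=cam("scene")
e=onz(l,(219+.5)/5+229.5,(163+.5)/5+159.5,.134); print("elb",e, np.linalg.norm(e[:2]-P))
v=e[:2]-P; a=np.arctan2(-v@ex,-v@ey); print("inner",a,elb(a))
b=blobs(q[160:280,230:370],(3,140,80),(18,255,255)); print(b)
cv2.imwrite("pics/c6.png",np.hstack([cv2.resize(x,(400,400))[:,:,::-1] for x in(p[140:240,220:320],q[170:250,260:340])]))
d=np.arctan2(e[1]-P[1],e[0]-P[0]); print("tangent",d+np.pi/2)
rows([(*elb(a),.1855)])
E
```

```text
time: 6.58
ee_pos: [0.6461, 0.1431, 0.1888]
eef_rot: [-0.256, 0.967, 0.0, 0.002]
ft_force: [0.2, -0.0, 0.1]
width: 0.0624
grip_force: 0.0
elb [0.50423705 0.09743886 0.134     ] 0.17837750605204353
inner 1.210508343301075 [0.50267574 0.09696743]
[(np.int32(50), [133, 12, 7, 10], array([136.3,  16.4])), (np.int32(57), [86, 23, 6, 12], array([88.7, 28.4])), (np.int32(7), [133, 22, 7, 4], array([136. ,  24.1])), (np.int32(14), [132, 28, 8, 5], array([135.7,  30.8])), (np.int32(43), [130, 32, 10, 9], array([135.6,  36.7])), (np.int32(48), [132, 60, 8, 16], array([135.5,  67.6])), (np.int32(37), [102, 90, 14, 11], array([108.8,  95.2])), (np.int32(25), [100, 99, 16, 8], array([106.4, 103.8])), (np.int32(12), [102, 113, 10, 2], array([107. , 113.8])), (np.int32(4), [99, 118, 3, 2], array([100. , 118.5]))]
tangent -1.2775554215008404
6.67 p [0.645  0.1421 0.1855] yaw_y 2.087 F [-0.    0.03 -0.67] w 0.0642 0.0 j [ 0.39  0.65 -1.01  1.39  0.55  1.4   1.46]
[0.487, 0.104, -0.0] [0.0, 0.0, 0.0]
```

View pics/c6.png

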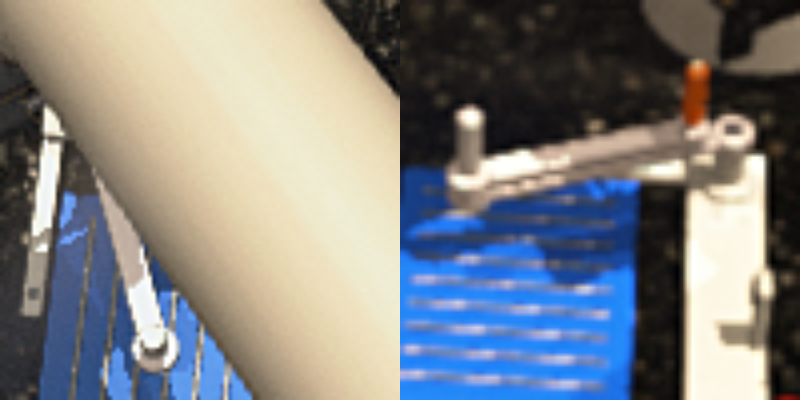

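The outer bar lies flat over the inner bar, with the orange tip peg next to the post, so the fold is complete. Next I move to the elbow peg, turning the wrist back to leave joint 7 some room.

```bash
python3 -m pendant '[[-0.5,0.08,0.017,0,0,0,0.08],[-0.5,0.16,0.034,0,0,0,0.16],[-0.5,0.24,0.052,0,0,0,0.24],[-0.5,0.32,0.07,0,0,0,0.32],[-0.5,0.4,0.087,0,0,0,0.4],[-0.5,0.487,0.104,0,0,0,0.478],[-0.5,0.487,0.104,0,0,0,0.478]]' 8 && python3 -c "
from h import *
rows([(.5032,.097,.110)])"
```

```text
time: 7.55
ee_pos: [0.5012, 0.0959, 0.1847]
eef_rot: [0.241, 0.971, -0.001, -0.0]
ft_force: [-0.0, -0.7, 0.8]
width: 0.0651
grip_force: 0.0
7.55 p [0.5012 0.0959 0.1847] yaw_y 1.085 F [-0.03 -0.71  0.75] w 0.0651 0.0 j [ 0.6   0.24 -0.98  1.79  0.21  1.23  0.64]
[-0.004, 0.007, 0.249] [0.0, 0.0, 0.0]
```

```bash
python3 -m pendant '[[-0.5,0,0.004,0.12,0,0,0],[-0.5,-0.003,0.006,0.24,0,0,0],[1,-0.003,0.006,0.245,0,0,0],[1,-0.003,0.006,0.245,0,0,0],[1,-0.003,0.006,0.245,0,0,0],[1,-0.003,0.006,0.245,0,0,0],[1,-0.003,0.006,0.245,0,0,0],[1,-0.003,0.006,0.245,0,0,0]]' 15 && python3 -c "
from h import *
rows([])"
```

```text
time: 8.55
ee_pos: [0.504, 0.098, 0.1121]
eef_rot: [0.24, 0.971, -0.0, -0.0]
ft_force: [-0.7, -0.6, 3.6]
width: 0.0154
grip_force: 15.0
8.55 p [0.504  0.098  0.1121] yaw_y 1.086 F [-0.67 -0.58  3.59] w 0.0154 15.0 j [ 0.54  0.34 -0.94  1.86  0.31  1.1   0.57]
```

```bash
python3 - <<'E'
from h import *
s=r.read_state(); v=np.array(s["ee_pos"])[:2]-P; a0=np.arctan2(-v@ex,-v@ey); print(a0)
rows([(*(P+(elb(a)-P)*.995),.111,a0-a) for a in a0-.08*np.arange(1,9)])
E
```

```text
1.2138252894794874
8.55 p [0.504  0.098  0.1121] yaw_y 1.086 F [-0.67 -0.58  3.59] w 0.0154 15.0 j [ 0.54  0.34 -0.94  1.86  0.31  1.1   0.57]
[-0.033, -0.034, 0.004] [0.0, -0.0, -0.038]
[-0.07, -0.064, 0.004] [0.0, -0.0, -0.076]
[-0.11, -0.091, 0.004] [0.0, -0.0, -0.115]
[-0.151, -0.115, 0.004] [0.0, -0.0, -0.153]
[-0.195, -0.135, 0.004] [0.0, -0.0, -0.191]
[-0.24, -0.151, 0.004] [0.0, -0.0, -0.229]
[-0.285, -0.164, 0.004] [0.0, -0.0, -0.267]
[-0.332, -0.174, 0.004] [0.0, -0.0, -0.306]
```

```bash
python3 -m pendant '[[1,-0.033,-0.034,0,0,0,-0.038],[1,-0.07,-0.064,0,0,0,-0.076],[1,-0.11,-0.091,0,0,0,-0.115],[1,-0.151,-0.115,0,0,0,-0.153],[1,-0.195,-0.135,0,0,0,-0.191],[1,-0.24,-0.151,0,0,0,-0.229],[1,-0.285,-0.164,0,0,0,-0.267],[1,-0.332,-0.174,0,0,0,-0.306]]' 15 && python3 - <<'E'
from h import *
s=r.read_state(); v=np.array(s["ee_pos"])[:2]-P; a0=np.arctan2(-v@ex,-v@ey); print(a0,np.linalg.norm(v))
rows([(*(P+(elb(a)-P)*.995),.111,a0-a) for a in np.maximum(a0-.08*np.arange(1,9),-.03)])
p,k=cam("scene"); cv2.imwrite("pics/c7.png",cv2.resize(p[160:280,250:390],None,fx=5,fy=5)[:,:,::-1])
E
```

```text
time: 9.55
ee_pos: [0.5687, 0.0064, 0.1122]
eef_rot: [-0.08, 0.997, 0.001, 0.001]
ft_force: [1.8, 5.0, -1.2]
width: 0.0154
grip_force: 15.0
0.5734786699608732 0.1778763819399526
9.55 p [0.5687 0.0064 0.1122] yaw_y 1.73 F [ 1.76  4.95 -1.22] w 0.0154 15.0 j [ 0.69  0.5  -0.98  1.72  0.44  1.16  1.32]
[-0.032, -0.036, 0.004] [-0.0, 0.0, -0.038]
[-0.069, -0.066, 0.004] [-0.0, 0.0, -0.076]
[-0.108, -0.093, 0.004] [-0.0, 0.0, -0.115]
[-0.15, -0.116, 0.004] [-0.0, 0.0, -0.153]
[-0.193, -0.137, 0.004] [-0.0, 0.0, -0.191]
[-0.238, -0.154, 0.004] [-0.0, 0.0, -0.229]
[-0.283, -0.167, 0.004] [-0.0, 0.0, -0.267]
[-0.309, -0.172, 0.004] [-0.0, 0.0, -0.288]
```

View pics/c7.png

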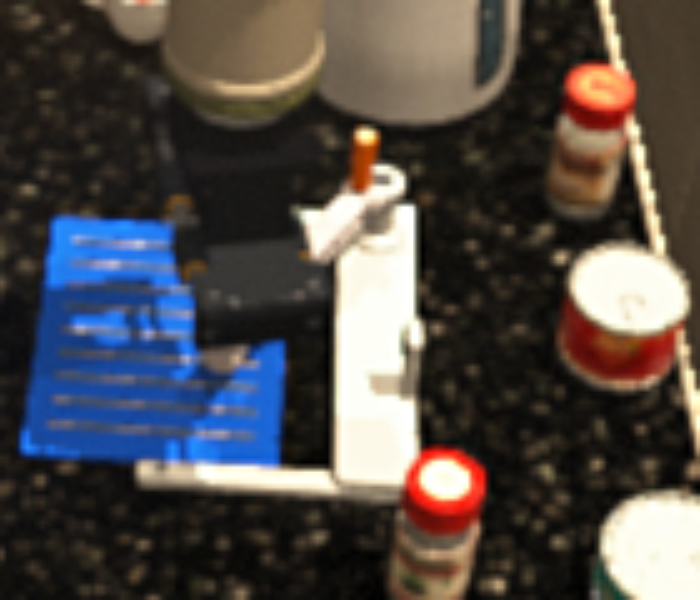

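The arm is still folded, halfway home, and well clear of the jar. I'll keep going to the stop.

```bash
python3 -m pendant '[[1,-0.032,-0.036,0.002,0,0,-0.038],[1,-0.069,-0.066,0.002,0,0,-0.076],[1,-0.108,-0.093,0.002,0,0,-0.115],[1,-0.15,-0.116,0.002,0,0,-0.153],[1,-0.193,-0.137,0.002,0,0,-0.191],[1,-0.238,-0.154,0.002,0,0,-0.229],[1,-0.283,-0.167,0.002,0,0,-0.267],[1,-0.306,-0.171,0.002,0,0,-0.288]]' 15 && python3 - <<'E'
from h import *
s=r.read_state(); v=np.array(s["ee_pos"])[:2]-P; a0=np.arctan2(-v@ex,-v@ey); print(a0,np.linalg.norm(v))
rows([(.666,-.03,.111)])
p,k=cam("scene"); cv2.imwrite("pics/c8.png",cv2.resize(p[160:280,250:390],None,fx=5,fy=5)[:,:,::-1])
E
```

```text
time: 10.6
ee_pos: [0.6642, -0.0276, 0.1116]
eef_rot: [-0.373, 0.928, 0.003, -0.003]
ft_force: [-27.4, 9.4, 14.8]
width: 0.0157
grip_force: 15.0
-0.006197372822015989 0.17696365975661038
10.6 p [ 0.6642 -0.0276  0.1116] yaw_y 2.335 F [-27.4    9.42  14.81] w 0.0157 15.0 j [ 0.64  0.73 -1.    1.44  0.62  1.31  1.93]
[0.001, -0.01, 0.002] [0.0, 0.0, 0.0]
```

View pics/c8.png

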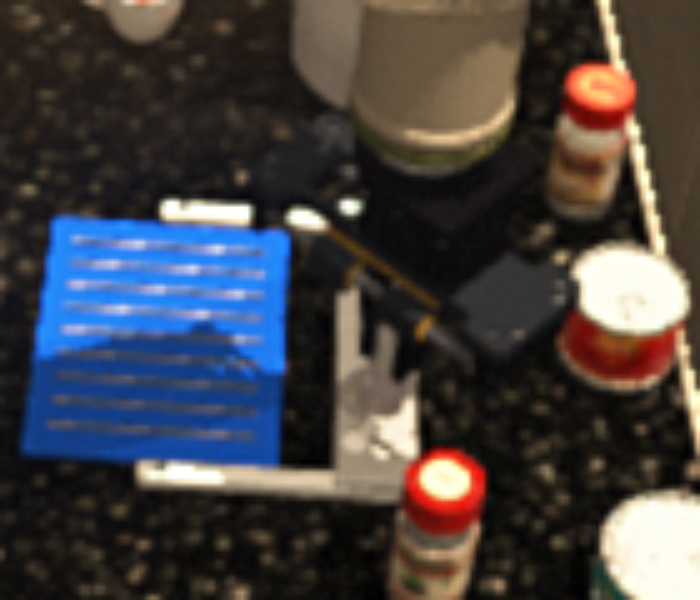

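The gripper is holding the elbow peg over the bridge and 27 N is pushing back from the stop, so the arm is home. Now release with a small opening and lift.

```bash
python3 -m pendant '[[1,0.002,0.006,0,0,0,0],[0.45,0.002,0.006,0,0,0,0],[0.45,0.002,0.006,0,0,0,0],[0.45,0.002,0.006,0,0,0,0],[0.45,0.002,0.006,-0.15,0,0,0],[0.45,0.002,0.006,-0.3,0,0,0],[0.45,0.002,0.006,-0.35,0,0,0]]' 15 && python3 - <<'E'
from h import *
O=P-.045*ex-.09*ey; print("origin",O)
t=O-.200*ex+.0*ey   # ahead of tray front edge (-.174)
yd=np.arctan2(ey[1],ey[0]); print(t,"target yaw",yd)
rows([(*t,.215,yd-2.335),(*t,.1,0)])
E
```

```text
time: 11.52
ee_pos: [0.666, -0.0296, 0.2195]
eef_rot: [-0.371, 0.929, -0.001, 0.002]
ft_force: [-0.0, 0.1, -0.3]
width: 0.0238
grip_force: 0.0
origin [0.624069 0.062213]
[0.424509 0.075613] target yaw 1.5037492485951311
11.53 p [ 0.666  -0.0296  0.2195] yaw_y 2.33 F [-0.05  0.08 -0.34] w 0.0238 0.0 j [ 0.65  0.64 -1.05  1.32  0.55  1.47  1.97]
[0.343, 0.809, 0.012] [0.001, 0.001, 0.397]
[0.344, 0.81, 0.395] [0.0, 0.0, 0.0]
```

```bash
python3 -m pendant '[[1,0.05,0.12,0,0,0,0.07],[1,0.1,0.24,0,0,0,0.14],[1,0.15,0.36,0,0,0,0.21],[1,0.2,0.48,0,0,0,0.28],[1,0.255,0.6,0,0,0,0.34],[1,0.3,0.71,0,0,0,0.397],[1,0.343,0.809,0.01,0,0,0.397],[1,0.343,0.809,0.01,0,0,0.397]]' 15 && python3 - <<'E'
from h import *
O=P-.045*ex-.09*ey
rows([(*(O-.2*ex),.05),(*(O-.2*ex),.018)])
p,k=cam("top"); cv2.imwrite("pics/c9.png",cv2.resize(p[130:290,210:370],None,fx=3.7,fy=3.7)[:,:,::-1])
E
```

```text
time: 12.52
ee_pos: [0.4219, 0.0754, 0.2131]
eef_rot: [0.036, 0.999, -0.002, 0.0]
ft_force: [0.8, -0.7, 0.8]
width: 0.0005
grip_force: 0.0
12.53 p [0.4219 0.0754 0.2131] yaw_y 1.499 F [ 0.83 -0.66  0.8 ] w 0.0005 0.0 j [ 0.96 -0.09 -1.16  1.93 -0.08  1.25  1.32]
[-0.008, 0.004, 0.544] [0.0, 0.0, 0.0]
[-0.008, 0.004, 0.65] [0.0, 0.0, 0.0]
```

View pics/c9.png

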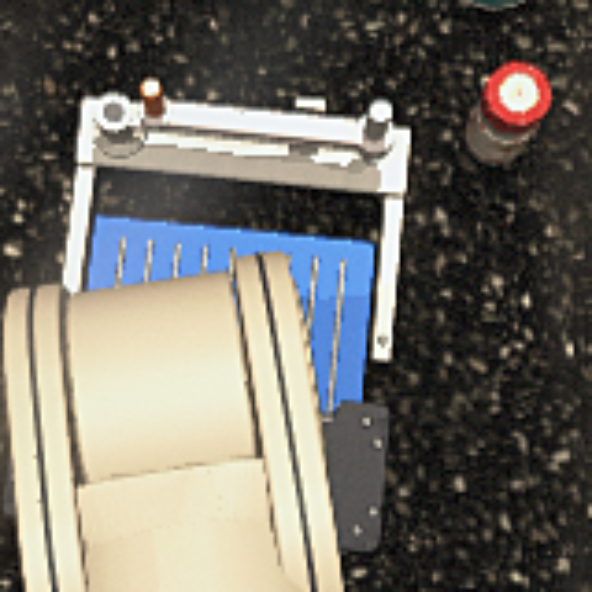

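The top view shows the arm folded and home over the bridge, with the jar untouched. Next I lower the closed fingers in front of the tray edge.

```bash
python3 -m pendant '[[1,0,0.004,0.15,0,0,0],[1,0,0.004,0.3,0,0,0],[1,0,0.004,0.45,0,0,0],[1,0,0.004,0.58,0,0,0],[1,0,0.004,0.65,0,0,0],[1,0,0.004,0.65,0,0,0]]' 15 && python3 - <<'E'
from h import *
O=P-.045*ex-.09*ey
rows([(*(O-x*ex),.0175) for x in(.183,.145,.11)])
E
```

```text
time: 13.32
ee_pos: [0.423, 0.077, 0.0167]
eef_rot: [0.036, 0.999, 0.001, -0.002]
ft_force: [-1.1, 0.7, -0.7]
width: 0.0001
grip_force: 0.0
13.32 p [0.423  0.077  0.0167] yaw_y 1.499 F [-1.09  0.72 -0.69] w 0.0001 0.0 j [ 0.7   0.38 -1.07  2.13  0.43  0.88  0.88]
[-0.062, -0.004, -0.003] [0.0, 0.0, 0.0]
[-0.189, -0.003, -0.003] [0.0, 0.0, 0.0]
[-0.305, -0.003, -0.004] [0.0, 0.0, 0.0]
```

```bash
python3 -m pendant '[[1,-0.04,-0.003,-0.002,0,0,0],[1,-0.08,-0.003,-0.002,0,0,0],[1,-0.12,-0.003,-0.002,0,0,0],[1,-0.16,-0.003,-0.002,0,0,0],[1,-0.2,-0.003,-0.002,0,0,0],[1,-0.24,-0.003,-0.002,0,0,0],[1,-0.27,-0.003,-0.002,0,0,0],[1,-0.285,-0.003,-0.002,0,0,0]]' 15 && python3 - <<'E'
from h import *
rows([])
E
```

```text
time: 14.32
ee_pos: [0.5091, 0.0695, 0.019]
eef_rot: [0.036, 0.999, 0.0, 0.0]
ft_force: [-1.6, -1.3, 1.2]
width: 0.0005
grip_force: 0.7
14.32 p [0.5091 0.0695 0.019 ] yaw_y 1.499 F [-1.61 -1.27  1.21] w 0.0005 0.7 j [ 0.6   0.53 -0.97  1.93  0.53  0.97  0.87]
```

Now push on in small steps until the stop shows in the force.

```bash
python3 -m pendant '[[1,-0.007,0,0.005,0,0,0],[1,-0.014,0,0.005,0,0,0],[1,-0.02,0,0.005,0,0,0],[1,-0.02,0,0.005,0,0,0]]' 15; python3 - <<'E'
from h import *
rows([])
p,k=cam("scene"); m=cv2.inRange(cv2.cvtColor(p,cv2.COLOR_RGB2HSV),(100,150,60),(125,255,255))[190:280,235:340]
O=P-.045*ex-.09*ey
ys,xs=np.nonzero(m)
W=np.array([onz(k,x+235,y+190,.007)[:2]-O for x,y in zip(xs,ys)]); print("min stand x per y band",[(b,(W[(abs(W@ey-b)<.01)]@ex).min().round(4)) for b in(-.08,-.05,0,.05,.08) if (abs(W@ey-b)<.01).any()])
cv2.imwrite("pics/c10.png",cv2.resize(p[160:280,240:380],None,fx=5,fy=5)[:,:,::-1])
E
```

```text
time: 14.82
ee_pos: [0.5131, 0.0694, 0.0173]
eef_rot: [0.036, 0.999, -0.0, -0.001]
ft_force: [-6.7, 1.5, 5.0]
width: 0.0006
grip_force: 3.7
14.82 p [0.5131 0.0694 0.0173] yaw_y 1.5 F [-6.67  1.55  4.98] w 0.0006 3.7 j [ 0.59  0.54 -0.96  1.91  0.54  0.97  0.87]
min stand x per y band [(-0.08, np.float64(-0.0995)), (-0.05, np.float64(-0.1009)), (0, np.float64(-0.0758)), (0.05, np.float64(-0.0748)), (0.08, np.float64(-0.0732))]
```

```bash
python3 -m pendant '[[1,-0.007,0,0,0,0,0],[1,-0.013,0,0,0,0,0],[1,-0.013,0,0,0,0,0]]' 15; python3 -c "
from h import *
rows([])"
```

```text
time: 15.25
ee_pos: [0.5137, 0.0694, 0.0167]
eef_rot: [0.035, 0.999, -0.001, -0.005]
ft_force: [-22.2, 1.1, 15.5]
width: 0.0003
grip_force: 11.1
15.25 p [0.5137 0.0694 0.0167] yaw_y 1.5 F [-22.18   1.14  15.46] w 0.0003 11.1 j [ 0.58  0.55 -0.96  1.91  0.54  0.98  0.88]
```

The force climbs to 22 N with almost no movement, so the tray is on its stop. Back off, lift and check.

```bash
python3 -m pendant '[[1,0.04,0,0,0,0,0],[1,0.12,0,0,0,0,0],[1,0.16,0,-0.1,0,0,0],[1,0.2,0,-0.3,0,0,0],[1,0.2,0,-0.5,0,0,0],[1,0.2,0,-0.65,0,0,0],[1,0.2,0.3,-0.65,0,0,0],[1,0.2,0.3,-0.65,0,0,0]]' 15; python3 - <<'E'
from h import *
rows([])
O=P-.045*ex-.09*ey
p,k=cam("top"); m=cv2.inRange(cv2.cvtColor(p,cv2.COLOR_RGB2HSV),(100,150,60),(125,255,255))[150:280,220:330]
ys,xs=np.nonzero(m); W=np.array([onz(k,x+220,y+150,.007)[:2]-O for x,y in zip(xs,ys)])
print([(b,(W[abs(W@ey-b)<.01]@ex).min().round(4)) for b in(-.08,-.05,0) if (abs(W@ey-b)<.01).any()])
q,_=cam("scene")
cv2.imwrite("pics/c11.png",np.hstack([cv2.resize(x,(400,400))[:,:,::-1] for x in(p[140:240,220:320],q[170:280,240:350])]))
E
```

```text
time: 16.25
ee_pos: [0.4657, 0.1645, 0.2136]
eef_rot: [0.036, 0.999, -0.0, 0.002]
ft_force: [-0.1, 0.3, -0.2]
width: 0.0004
grip_force: 0.0
16.25 p [0.4657 0.1645 0.2136] yaw_y 1.498 F [-0.13  0.3  -0.22] w 0.0004 0.0 j [ 0.71  0.25 -1.27  1.79  0.25  1.29  0.88]
[(-0.08, np.float64(-0.102)), (-0.05, np.float64(-0.1017)), (0, np.float64(-0.1013))]
```

View pics/c11.png

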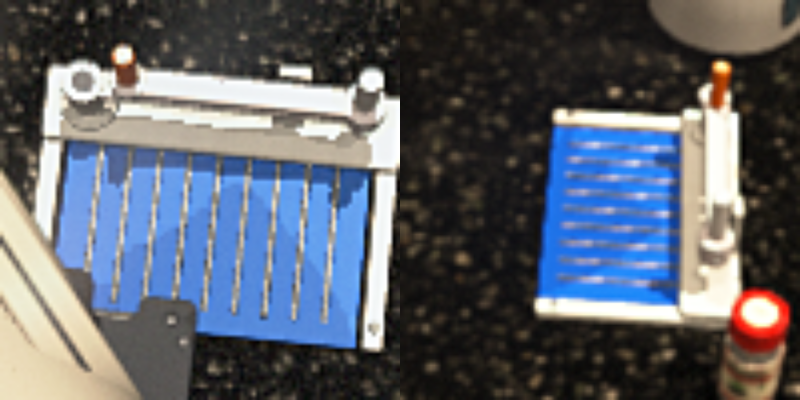

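The tray front is flush with the rails and the arm lies over the bridge. Before handing in I'll check the fold angle numerically.

```bash
python3 - <<'E'
from h import *
p,k=cam("top")
t=onz(k,(152.5)/3.7+209.5,82.5/3.7+129.5,.135)[:2]; e=onz(k,380.5/3.7+209.5,104.5/3.7+129.5,.134)[:2]
an=lambda v:np.arctan2(v[1],v[0])
print(t,e,"inner",an(P-e)-an(ey),"outer",an(P-e)-an(t-e),np.linalg.norm(t-e),np.linalg.norm(P-e))
E
```

```text
[0.67597347 0.11934359] [ 0.66573717 -0.02894359] inner 0.015039148137847569 outer 0.016912960258369525 0.14864007383236727 0.1781845173269739
```

```bash
python3 -c "
from bench import r
print(r.close_job())"
```

```text
the job is handed in; nothing more can be done
None
```

I handed the job in at about 16 s of the 64 s, with no verdict returned: outer arm folded and inner arm home (both measured within about 0.02 rad), tray pushed to its stop and flush with the rails, gripper clear of everything, and jar, cup and garlic never approached.

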